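# Cap a sample tub with the ratchet clamp

## Task

Snap the blue cap onto the sample tub with the ratchet clamp: press its upper handle down until the ratchet catches and the cap is fully home, and take your hand off so that the clamp holds by itself for a second. Then press the upper handle sideways, away from the toothed strip, to unhook it, and leave it sprung fully open with the cap still home. Work gently, with less than 25 N on the handle, touch the cap only with the clamp, and leave the other things on the table where they are.

Things in the scene. Friction and masses are not known exactly. Their poses are not given: they have to be found in the camera images.
- clamp: The steel clamp, fixed to the table: base plate with a fixed lower shank, about 295 mm long, 90 mm wide. Origin on its underside (table top); x runs from the handles to the pivot, y to the left, z up. The upper handle turns on a horizontal pin along y at (90, 0, 85) mm. The white tub with its blue cap stands at (20, 0) mm.
- rack_foot (a point): Foot of the ratchet strip, at (-75, -17, 20) mm of the clamp, axes as the clamp. An upright springy toothed strip, up to 103 mm above the table and 12 mm long in x, on the -y side of the upper handle. Its height is adjustable by +-11 mm and differs each time. Two teeth 3.5 mm apart; either will do. Near the second tooth the handle meets a stiff rubber stop.
- thumb_pad (a point): Centre of the blue grip at the free end of the upper handle, 228 mm from the pivot; 52 mm long (x), 24 wide (y), 12 thick (z). x runs along the handle to the pivot, y to its left, z up. A thin finger loop hangs 15 mm below its underside. It stands about 117 mm above the table when open, 45 to 86 mm when latched. Free space 40 mm on both sides.
- press_handle: Upper handle, 14 mm wide, origin at the pivot, axes as thumb_pad. It also flexes sideways, to its own +y only: about 6 mm to +y at the grip, at 2 to 8 N, unhooks it; after 11 mm comes a hard stop. It springs back when let go and hooks again unless it has risen past the teeth (below 0.09 rad). Pressed too hard sideways it rubs on the finger and may not rise.
- press_lever (a joint): Angle of the upper handle in rad: 0 fully open (tilted 0.14 up from level), growing as it is pressed down. A spring opens it with 4 to 5 N at the grip; with the cap's resistance pressing takes 7 to 17 N, dropping a little at each catch. The first tooth catches somewhere between 0.13 and 0.27 rad, the second 0.02 rad later. Let go short of the first, the handle springs up.
- tub_cap (a joint): How far the blue cap (77 mm across) has been pressed onto the tub, in m: 0 loose, 0.005 fully home. It stays where it is pushed. The clamp's sprung rubber foot pushes it home before the ratchet catches.
- pouch_single: flat dark green food pouch, 150x206x24 mm, bystander; origin under its centre
- thermometer: white probe thermometer with a thin steel probe, 232 mm long, 20 mm thick, bystander; origin under its centre
- pen: white marker pen with a grey cap, 140 mm long, 19 mm thick, bystander; origin under its centre
- roll: roll of white labels, 92 mm across, 52 mm high, bystander; origin under its centre

How it is judged:
On the way:
1. the ratchet holds the handle down by itself, nothing touching it, with the cap home (value of joint press_lever above 0.1 rad and value of joint tub_cap above 0.0043 m and contact force between each of the arm, the fingers and press_handle below 0.2 N), for 0.7 s.
At the end, for the whole second after the job is handed in: The upper handle has sprung fully open again (within 0.03 rad) and is at rest, and the cap is still home (pressed at least 4.3 mm of its 5 mm) (value of joint press_lever below 0.03 rad and velocity of joint press_lever between -0.05 and 0.05 rad/s and value of joint tub_cap above 0.0043 m); the robot touches nothing.
It fails at once if more than 25 N on the upper handle (contact force between any of the fingers, the arm and press_handle above 25 N).
It fails at once if the robot touches the cap (contact force between any of the fingers, the arm and tub_cap above 0.5 N).
It fails at once if a bystander is moved more than 20 mm (distance of any of pouch_single, thermometer, pen, roll from where it was at the start of the episode above 0.02 m).
It also fails if it takes over 67 s, if anything falls off the work surface, if the arm or the gripper's body presses on something with over 40 N, if the wrist force passes 120 N, or if a joint passes its speed limit or range.

## Robot

A 6-joint arm with a two-finger parallel gripper is mounted at the origin on a cart in front of the work surface, level with it; the furniture and walls round the work are solid. World frame = base frame: x ahead of the robot, y to its left, z up, the work surface at z = 0. Lengths are in m, angles in rad, forces in N, time in s.
With the tool pointing down it reaches from about 0.35 to 0.8 m from the base axis. Payload 7.3 kg.
Tool frame: the origin (TCP) lies between the finger pads; the fingertips stand 25 mm ahead of it and the grasp point (between the pads) lies 6 mm ahead of it (r.tip_extent is the distance from the TCP to the fingertips, in m); z points along the fingers, y is the line along which they close (so a half turn about z gives the same grasp; the last joint's range is limited). The gripper opens to 85 mm and grips with 20 to 120 N. Pads are 22 mm wide; open, the fingers measure 114 mm over their backs; the gripper's body (76 mm by 85 mm) begins 54 mm behind the grasp point. The pads swing forward as they close: fully open they stand 13 mm farther back than shut.
Start: joints at [-1.366, 0.342, 1.524, -0, 1.275, -0.146], TCP at [0.18, -0.493, 0.256] pointing down, gripper open.
Joint ranges: [-2.53, 2.53], [-0.77, 2.02], [0.04, 2.7], [-1, 4.14], [0.28, 2.66], [-3.11, 3.11]. Speed limits (rad/s): [2.57, 2.57, 3.14, 3.14, 3.14, 3.14].

## Interface

Orientations are given as a unit quaternion [x, y, z, w].
In Python, from workcell import r, command_gripper, optics gives the robot as it stands. The module is installed in compiled form; this text tells all that it offers. Calls block until the motion is done:
- r.reach(position, orientation): joint-space move of the TCP to a pose.
- r.move_straight(position, orientation=None, speed=0.15, max_force=None): straight line of the TCP; orientation=None keeps the orientation; speed is the mean speed in m/s. With max_force (N) it stops when the force on the tool has changed by that much, and returns True; else False.
- r.movej(angles): joint-space move.
- command_gripper(opening, force=None): finger opening in m; force is the grip in N (None keeps the last); returns when the fingers have stopped.
- r.hold(seconds).
- r.solve_ik(position, orientation): joint angles nearest the present ones, or None.
- r.read_state(): the state.
- optics.get_image(name): name is "side" or "top"; returns (picture, depth): 384x512x3 uint8, red, green, blue; 384x512 float32, m along the optical axis (not along the pixel's ray), 0 where there is no reading.
- optics.camera_model(name): a dict with "K" (3x3 intrinsics, pixels), "R" (3x3) and "t" (3): a world point X has camera coordinates R X + t. Camera axes: x right, y down, z forward; pixel columns grow to the right and rows downward; lengths in m; the calibration is good to about 2 mm. A picture is of the moment at which its call begins. camera_model takes no time and is no camera call.
A pose or a line that the arm cannot do raises r.PlanningError and nothing moves.
- r.finish_job(): hands the job in; it is judged then, once.
The state is a dict: "time_s": time; "joint_positions": joint angles; "dq": joint speeds; "tau": joint torques, N m; "eef_pos": TCP position; "eef_rot": TCP orientation; "contact_force": force on the tool from outside, world axes, zero at the start; "torque": the same for the moment, N m; "grip_width": finger opening in m; "grip_force": force on a finger pad.
Only numpy, scipy, OpenCV 4.12 (cv2) and the standard library are available. Lean on these libraries where they do the work, as an engineer would, in place of code of your own. Each camera call takes 0.05 s, during which the arm holds its last target. There are 200 camera calls.

## Working session

There is one attempt and no reset: what is moved stays moved. The work goes in short steps, each a Python script; the robot and the scene stay as the last script left them, time stands still between calls to the robot, and variables do not carry over. Pictures are saved under pics/ and viewed, at most 10 in all, crops included, and the job is handed in when it is done.

```bash
mkdir -p pics; cat > h.py <<'E'
import numpy as np, cv2
from workcell import r, command_gripper, optics
def snap(n,f):
    p,d=optics.get_image(n); np.savez('pics/'+f+'.npz',p=p,d=d); cv2.imwrite('pics/'+f+'.png',p[:,:,::-1]); return p,d
def w(n,u,v,z):
    m=optics.camera_model(n); X=np.array([(u-m['K'][0,2])*z/m['K'][0,0],(v-m['K'][1,2])*z/m['K'][1,1],z])
    return m['R'].T@(X-m['t'])
def px(n,P):
    m=optics.camera_model(n); c=m['R']@np.array(P)+m['t']; q=m['K']@c; return q[:2]/q[2]
E
python3 - <<'E'
from h import *
for n in('side','top'):
    snap(n,n+'0'); m=optics.camera_model(n); print(n,-m['R'].T@m['t'],m['R'][2])
a=[cv2.imread(f'pics/{n}0.png') for n in('side','top')]
E
```

```text
side [0.45636049 1.36677471 0.95970223] [ 0.04158057 -0.82835276 -0.55866159]
top [0.40889195 0.09767535 1.16112958] [ 0.1096095   0.02030506 -0.99376731]
```

View pics/top0.png

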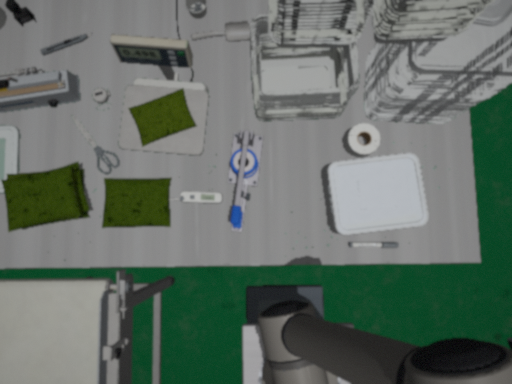

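View pics/side0.png

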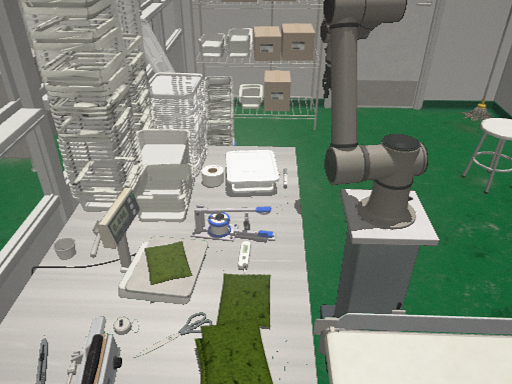

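The top view shows the clamp at about (243,180), with its blue grip at (236,215) nearest the robot, the thermometer at (200,197), and the pouch, roll and pen farther off. I'll enlarge both views.

```bash
python3 - <<'E'
from h import *
t=cv2.imread('pics/top0.png')[125:240,180:280]; s=cv2.imread('pics/side0.png')[195:255,180:290]
t=cv2.resize(t,None,fx=5,fy=5,interpolation=2); s=cv2.resize(s,(800,436),interpolation=2)
cv2.imwrite('pics/tc.png',t); cv2.imwrite('pics/sc.png',s)
d=np.load('pics/top0.npz'); p,z=d['p'].astype(int),d['d']
m=(p[...,2]>p[...,0]+60)&(p[...,2]>110)
for v0,v1 in((130,195),(195,235)):
    vs,us=np.nonzero(m[v0:v1,220:270]); vs+=v0; us+=220
    P=np.array([w('top',u,v,z[v,u]) for u,v in zip(us,vs) if z[v,u]>0])
    print(len(P),np.median(P,0).round(4),P.min(0).round(3),P.max(0).round(3))
    for v in range(v0,v1,4):
        q=us[vs==v]
        if len(q): print(v,q.min(),q.max(),w('top',q.mean(),v,z[v,int(q.mean())]).round(4))
E
```

```text
144 [0.6087 0.1345 0.0609] [0.579 0.109 0.006] [0.653 0.19  0.068]
150 238 249 [0.6414 0.1469 0.0973]
154 233 254 [0.6297 0.1404 0.0988]
158 231 256 [0.6188 0.1452 0.0975]
162 230 257 [0.6064 0.145  0.1041]
166 231 257 [0.6011 0.1412 0.0705]
170 233 253 [0.5839 0.1484 0.106 ]
174 245 246 [0.5796 0.1416 0.0618]
204 [0.4578 0.1657 0.1209] [ 0.431  0.155 -0.001] [0.485 0.188 0.128]
207 233 239 [0.4822 0.1657 0.118 ]
211 232 240 [0.4712 0.1655 0.1226]
215 231 241 [0.4605 0.1655 0.1244]
219 231 241 [0.4499 0.1656 0.1244]
223 232 240 [0.4393 0.1655 0.126 ]
227 235 239 [0.4308 0.1696 0.0207]
```

View pics/tc.png

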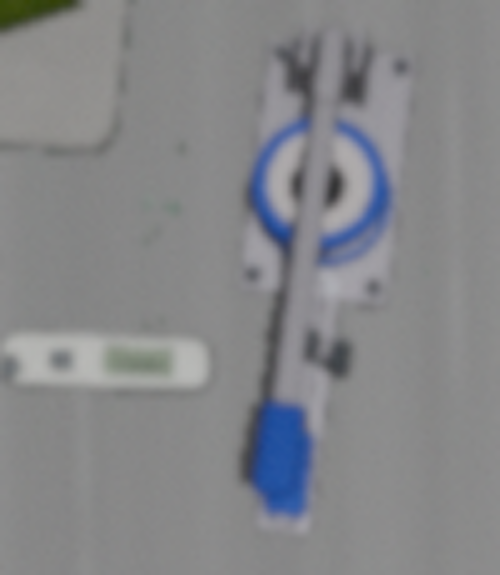

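View pics/sc.png

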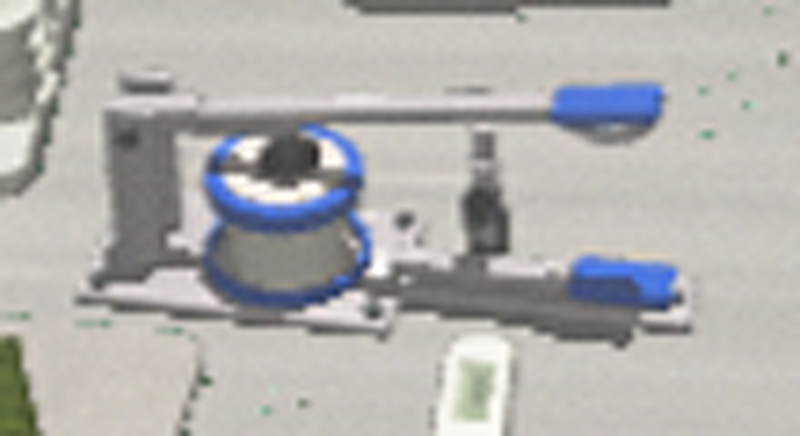

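The crops show the handle's blue grip at crop (283,458), the pivot end at (326,45), the toothed strip to the right (-y) at (330,355), and the thermometer on the +y side. The grip top measures z ≈ 0.123, which matches the given height. Next I'll compute the yaw and move above the grip.

```bash
cat >> h.py <<'E'
from scipy.spatial.transform import Rotation as Ro
def ray(n,u,v,h):
    a=w(n,u,v,.5); b=w(n,u,v,1.); return a+(b-a)*(h-a[2])/(b[2]-a[2])
def quat(a): # tool down, tool y along heading a
    y=np.array([np.cos(a),np.sin(a),0]); z=np.array([0,0,-1.]); return Ro.from_matrix(np.c_[np.cross(y,z),y,z]).as_quat()
E
python3 - <<'E'
from h import *
c=lambda x,y,h: ray('top',180+x/5-.4,125+y/5-.4,h)
g=c(283,458,.123); p=c(328,45,.097); print('grip',g,'piv',p)
A=[c(402,65,.006),c(252,275,.006),c(374,288,.006)]
e=c(410,60,.006)-c(385,300,.006); e2=c(374,288,.006)-c(252,275,.006)
ya=[np.arctan2(*(v)[[1,0]]) for v in (p-g,A[0]-A[2],e)]+[np.arctan2(e2[0],-e2[1])]
print('yaw',ya, 'len',np.linalg.norm((p-g)[:2]))
print('strip',c(340,358,.1), 'cap',c(320,183,.068))
yaw=ya[0]
for a in(yaw,yaw+np.pi):
    print(a,r.solve_ik([g[0],g[1],.2],quat(a)))
print(r.tip_extent)
E
```

```text
grip [0.45736567 0.16505315 0.123     ] piv [0.68772946 0.13981141 0.097     ]
yaw [np.float64(-0.10913798295115207), np.float64(-0.13715613092541404), np.float64(-0.11686386281528878), np.float64(-0.12285061746264692)] len 0.23174257539614065
strip [0.51243768 0.13501126 0.1       ] cap [0.61540577 0.14635166 0.068     ]
-0.10913798295115207 [ 1.88553506e-01  3.27840044e-01  1.71379544e+00 -4.44089210e-16
  1.09995717e+00  2.97691489e-01]
3.032454670638641 [ 1.88553506e-01  3.27840044e-01  1.71379544e+00 -4.44089210e-16
  1.09995717e+00 -2.84390116e+00]
0.025
```

```bash
cat >> h.py <<'E'
YAW=-.115; G=np.array([.4574,.1652]); Q=quat(YAW)
ex=np.array([np.cos(YAW),np.sin(YAW)]); ey=np.array([-ex[1],ex[0]])
def F(): return np.array(r.read_state()['contact_force'])
E
python3 - <<'E'
from h import *
r.reach([*G,.2],Q); command_gripper(0.0,20); r.hold(.3)
r.move_straight([*G,.158],speed=.08)
f0=F(); print('f0',f0)
z=.158
hit=r.move_straight([*G,.13],speed=.02,max_force=2.)
s=r.read_state(); print(hit,s['eef_pos'],F()-f0,s['time_s'])
E
```

```text
f0 [0.22215809 0.16963118 0.45083204]
True [0.45728338 0.16515257 0.14809043] [-0.56166653 -0.24950971  2.13500214] 5.0583
```

```bash
python3 - <<'E'
from h import *
z0=.1485; log=[];pk=0
r.move_straight([*G,z0-.020],speed=.03,max_force=18); print(F().round(1))
z=z0-.020; drop=None
while z>z0-.068:
    z-=.001
    if r.move_straight([*G,z],speed=.015,max_force=20): print('maxforce',z)
    f=F(); log.append((round(z0-z,4),round(f[2],1),round(float(np.hypot(f[0],f[1])),1)))
    if np.linalg.norm(f)>20.5: break
    pk=max(pk,f[2])
    if f[2]<pk-1.2 and z0-z>.026: break
print(log, r.read_state()['time_s'])
E
```

```text
[-2.7 -0.1  3.7]
[(0.021, np.float64(4.1), 1.8), (0.022, np.float64(5.4), 1.9), (0.023, np.float64(5.3), 2.9), (0.024, np.float64(5.0), 2.0), (0.025, np.float64(4.8), 2.4), (0.026, np.float64(4.5), 2.7), (0.027, np.float64(5.8), 3.0), (0.028, np.float64(6.7), 4.1), (0.029, np.float64(7.1), 3.7), (0.03, np.float64(7.4), 3.9), (0.031, np.float64(6.4), 4.4), (0.032, np.float64(7.2), 3.7), (0.033, np.float64(7.2), 3.5), (0.034, np.float64(7.6), 4.7), (0.035, np.float64(8.9), 4.2), (0.036, np.float64(8.3), 4.4), (0.037, np.float64(8.0), 5.3), (0.038, np.float64(8.5), 4.6), (0.039, np.float64(8.9), 4.4), (0.04, np.float64(9.3), 5.5), (0.041, np.float64(9.4), 4.0), (0.042, np.float64(9.2), 4.6), (0.043, np.float64(9.1), 5.2), (0.044, np.float64(8.9), 5.0), (0.045, np.float64(10.4), 3.9), (0.046, np.float64(9.4), 5.3), (0.047, np.float64(10.9), 5.5), (0.048, np.float64(9.5), 4.6)] 12.8667
```

```bash
python3 - <<'E'
from h import *
z0=.1485; log=[]; z=z0-.048
while z>z0-.070:
    z-=.0007
    r.move_straight([*G,z],speed=.015)
    f=np.mean([F() for _ in range(1)],0); log.append((round((z0-z)*1e3,1),round(float(f[2]),1),round(float(np.hypot(f[0],f[1])),1)))
    if np.linalg.norm(f)>17: break
    if len(log)>4 and np.mean([l[1] for l in log[-2:]])<max(l[1] for l in log)-2: break
print(log, r.read_state()['time_s'])
E
```

```text
[(48.7, 9.4, 4.4), (49.4, 10.5, 4.7), (50.1, 11.5, 4.5), (50.8, 9.6, 4.6), (51.5, 10.9, 4.7), (52.2, 9.0, 3.3), (52.9, 9.2, 3.5)] 14.6167
```

```bash
python3 - <<'E'
from h import *
z0=.1485; log=[]; z=z0-.0529
z-=.001; r.move_straight([*G,z],speed=.015); print(F())
for i in range(7):
    z+=.001
    r.move_straight([*G,z],speed=.015); f=F()
    log.append((round((z0-z)*1e3,1),round(float(f[2]),1)))
    if abs(f[2])<1: break
print(log, r.read_state()['time_s'])
E
```

```text
[-4.39932704  0.77496571 11.15594941]
[(52.9, 9.9), (51.9, 10.3), (50.9, 9.2), (49.9, 8.8), (48.9, 9.4), (47.9, 8.4), (46.9, 8.1)] 16.6167
```

```bash
python3 - <<'E'
from h import *
z0=.1485; log=[]; z=z0-.0535
r.move_straight([*G,z],speed=.03)
while z>z0-.070:
    z-=.0005
    r.move_straight([*G,z],speed=.012)
    f=F(); log.append((round((z0-z)*1e3,1),round(float(f[2]),1),round(float(f[0]),1)))
    if np.linalg.norm(f)>18: break
    if len(log)>4 and np.mean([l[1] for l in log[-2:]])<max(l[1] for l in log)-2.2: break
print(log, r.read_state()['time_s'])
E
```

```text
[(54.0, 11.5, -4.3), (54.5, 12.2, -4.2), (55.0, 11.9, -3.7), (55.5, 12.8, -3.8), (56.0, 13.3, -4.3), (56.5, 13.2, -4.8), (57.0, 13.4, -4.9), (57.5, 8.8, -3.3)] 18.9833
```

```bash
python3 - <<'E'
from h import *
z0=.1485; log=[]; z=z0-.0575
z-=.0006; r.move_straight([*G,z],speed=.012); print(F().round(1))
for i in range(8):
    z+=.0007
    r.move_straight([*G,z],speed=.012); f=F()
    log.append((round((z0-z)*1e3,1),round(float(f[2]),1)))
    if abs(f[2])<1: break
print(log)
if log[-1][1]<1:
    r.move_straight([*G,z0+.02],speed=.08); r.hold(.9)
    r.move_straight([*(G-.12*ey),z0+.04],speed=.2)
    p,d=snap('side','side1'); cv2.imwrite('pics/s1.png',cv2.resize(p[180:260,170:300,::-1],(780,480),interpolation=2))
print(r.read_state()['time_s'])
E
```

```text
[-4.  -0.3 10.4]
[(57.4, 8.9), (56.7, 6.6), (56.0, 2.7), (55.3, 0.8)]
23.0333
```

View pics/s1.png

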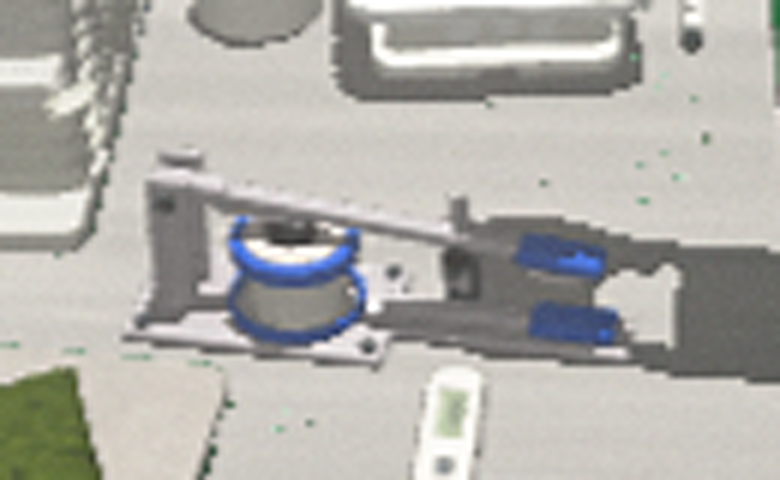

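The handle is latched by itself: its grip, at (560,255) in the picture, sits low, the arm is clear, and the strip at (460,210) is holding it. Now I'll press it sideways from -y.

```bash
python3 - <<'E'
from h import *
B=G-.004*ex
P=lambda o,z:[*(B+o*ey),z]
r.move_straight(P(-.036,.17),speed=.2)
print(r.move_straight(P(-.036,.080),speed=.06,max_force=4)); r.hold(.2)
f0=F(); print(f0.round(1))
hit=r.move_straight(P(-.010,.080),speed=.015,max_force=1.2)
s=r.read_state(); o=(np.array(s['eef_pos'])[:2]-B)@ey; print(hit,o,(F()-f0).round(1))
if hit:
    o0=o
    for i in range(9):
        o+=.001; r.move_straight(P(o,.080),speed=.01); f=F()-f0
        print(round((o-o0)*1e3,1),round(float(f[:2]@ey),1),round(float(f[2]),1))
        if f[:2]@ey<-9: break
    r.hold(.3)
snap('side','side2'); p=np.load('pics/side2.npz')['p']; cv2.imwrite('pics/s2.png',cv2.resize(p[180:260,170:300,::-1],(780,480),interpolation=2))
print(o,r.read_state()['time_s'])
E
```

```text
False
[ 0.2  0.2 -0.5]
True -0.017992455746741753 [ 0.5 -3.2  1. ]
1.0 -3.7 0.2
2.0 -6.0 0.4
3.0 -2.7 6.0
4.0 -3.1 6.4
5.0 -2.7 7.2
6.0 -2.6 6.4
7.0 -3.2 6.1
8.0 -2.9 6.4
9.0 -3.5 6.2
-0.008992455746741745 29.2417
```

View pics/s2.png

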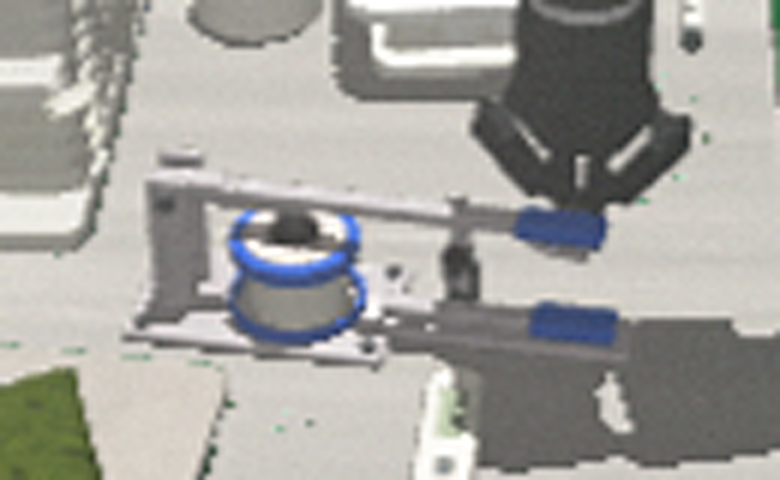

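The handle is unhooked and has risen, but it now bears up under the flared part of the fingers (fz about 6 N). I'll raise the tool with it, keeping the sideways pressure.

```bash
python3 - <<'E'
from h import *
B=G-.004*ex; o=-.009
P=lambda o,z:[*(B+o*ey),z]
z=.080
while z<.128:
    z+=.004; r.move_straight(P(o,z),speed=.04); f=F()
    print(round(z,3),round(float(f[:2]@ey),1),round(float(f[2]),1))
    if abs(f[2])<1 and z>.11: break
r.hold(.2)
snap('side','side3'); p=np.load('pics/side3.npz')['p']; cv2.imwrite('pics/s3.png',cv2.resize(p[180:260,170:300,::-1],(780,480),interpolation=2))
print(r.read_state()['time_s'])
E
```

```text
0.084 -3.8 3.9
0.088 -3.8 2.8
0.092 -2.5 3.0
0.096 -2.5 2.8
0.1 -3.1 3.3
0.104 -2.5 4.4
0.108 -3.4 3.0
0.112 -1.9 2.8
0.116 -2.5 1.4
0.12 -2.8 1.4
0.124 -2.9 1.1
0.128 -3.3 1.7
32.4917
```

View pics/s3.png

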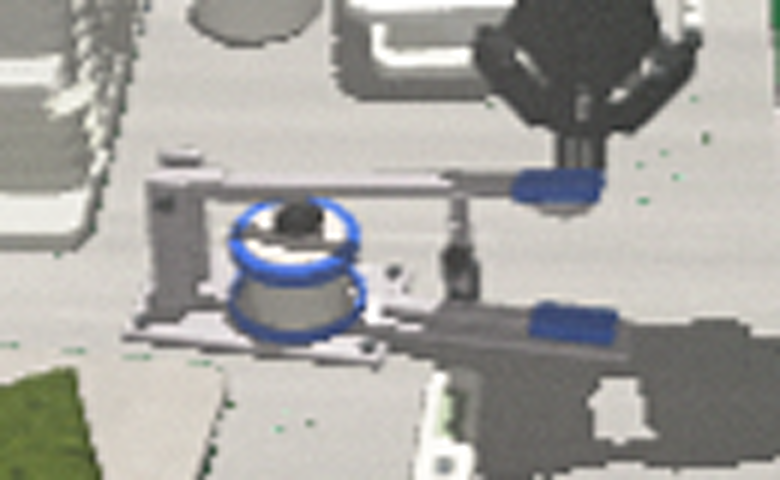

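The handle is now fully up, with its grip at (558,187) and its bar above the strip top. I'll back off sideways and check the grip height.

```bash
python3 - <<'E'
from h import *
B=G-.004*ex
P=lambda o,z:[*(B+o*ey),z]
r.move_straight(P(-.038,.128),speed=.04); r.move_straight(P(-.038,.2),speed=.15); r.move_straight(P(-.2,.25),speed=.2); r.hold(.3)
f=F(); print(f.round(1))
p,z=snap('top','top4'); p0=np.load('pics/top0.npz')
def blue(p,z):
    p=p.astype(int); m=(p[...,2]>p[...,0]+60)&(p[...,2]>110); m[:195]=0; m[235:]=0; m[:,:220]=0; m[:,270:]=0
    Q=np.array([w('top',u,v,z[v,u]) for v,u in zip(*np.nonzero(m))]); Q=Q[Q[:,2]>.04]; return len(Q),np.median(Q,0).round(4)
print(blue(p0['p'],p0['d']),blue(p,z),r.read_state()['time_s'])
snap('side','side4'); a=np.load('pics/side4.npz')['p']; b=np.load('pics/side0.npz')['p']
c=np.hstack([b[185:255,180:290],a[185:255,180:290]])[:,:,::-1]; cv2.imwrite('pics/s4.png',cv2.resize(c,(792,252),interpolation=2))
E
```

```text
[-0.4 -0.2 -0.6]
(162, array([0.4607, 0.1669, 0.1219])) (163, array([0.4606, 0.1658, 0.1222])) 35.35
```

View pics/s4.png

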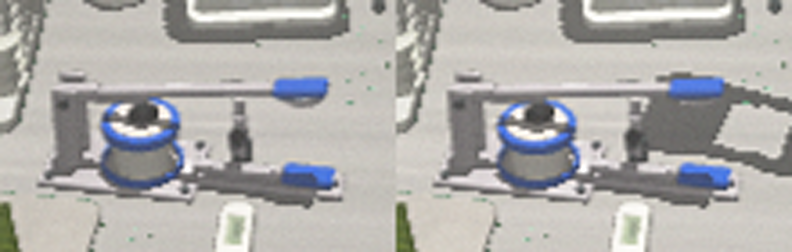

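The right half shows the handle back at its original open height, the cap slightly lower than before, and the thermometer not moved. Handing in.

```bash
python3 -c "
from h import *
print(r.finish_job())"
```

```text
the job is handed in; nothing more can be done
None
```

I handed the job in at about 35 s: the ratchet caught and held with the arm off for over 0.9 s, then I unhooked the handle and it sprang back to its original open height. I only saw that the cap sits slightly lower, not its exact depth; handle forces I read stayed under about 15 N, and nothing else visibly moved.

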